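# Refit the keyed cartridge in the pantry water filter

## Task

Put the water-filter cartridge back into the well of the counter-top filter, finding which way round its notch fits the key rib and without forcing it, until it sits fully home. Then let go of it and swing the flow lever all the way over to its far side, leaving the other things on the counter where they stand.

Things in the scene. Friction and masses are not known exactly. Their poses are not given: they have to be found in the camera images.
- filter: Counter-top water filter, fixed: white block 150 (x) by 260 (y) by 70 mm high. Origin at the centre of its underside; x points from its front face (with the copper spout) to its back, y to the left seen from the front, z up. On its top: the cartridge well (70 mm to -y of the origin) and the flow lever (80 mm to +y).
- well (a point): Centre of the well's mouth, level with the filter's top face; axes as the filter's. The well is a rectangular pocket 40 (x) by 60 (y) mm, 34 mm deep, 2 mm wider all round than the cartridge. Round it a flared grey collar stands 6 mm above the top face, opening 3 mm each way. With the cartridge fully home, the cartridge's centre lies 26 mm above this point.
- cartridge (a point): Centre (half-way up) of the loose cartridge, standing upright on the counter: white prism with grey top, 56 (x) by 36 (y) by 120 mm tall (z), 0.15 to 0.31 kg. A notch 14 mm wide, 11 mm deep runs down all of its +x end (a short side) and must face the key rib; the long side goes along the filter's y. Grip the 36 mm width in the upper third: the lower 34 mm go into the well.
- flow (a joint): Angle of the flow lever in rad: 0 leaning fully to -x of the filter (front), 1.0 leaning fully to +x (far side). It starts at 0 to 0.2, stays where it is left, and moves under about 1 N at its tip.
- flow_tip (a point): Centre of the steel ball (26 mm diameter) on the end of the flow lever, a rod of 10 mm diameter. It swings on a 70 mm radius in the filter's x-z plane about an axis that lies 22 mm above the filter's top face, 80 mm to +y of the filter's origin. Under the rod is a grey block 70 mm (x) by 50 mm (y) by 25 mm high.
- jar: Bystander: glass jar with copper-coloured lid, 72 mm across, 110 mm tall. Origin at the centre of its underside.
- oil: Bystander: amber glass bottle, 60 mm across, 210 mm tall. Origin at the centre of its underside.
- tin: Bystander: tin can with paper band, 74 mm across, 85 mm tall. Origin at the centre of its underside.
- mug: Bystander: white mug, 80 mm across, 90 mm tall. Origin at the centre of its underside.
- well_floor (a point): Centre of the well's flat floor. A fixed upright key rib, 9 mm wide (x), standing 8 mm out, is in the middle of ONE of the well's two short end walls, +y or -y: which varies and is not told; look down the well or feel for it. The rib's top is 8 mm below the filter's top face: the wrong way round, the cartridge enters only 8 mm and stops hard; the right way round, all 34 mm.
Not all that is in view belongs to the job. Several things look just like the part that bears cartridge: the one meant starts farthest to the robot's left.

How it is judged:
By the outcome, as a careful person would: the job done as asked, in the order asked, and still so for the second after the job is handed in, with the robot touching nothing.
It also fails if it takes over 61 s, if anything falls off the work surface, if the arm or the gripper's body presses on something with over 40 N, if the wrist force passes 120 N, or if a joint passes its speed limit or range.

## Robot

A 6-joint arm with a two-finger parallel gripper is mounted at the origin on the work surface. World frame = base frame: x ahead of the robot, y to its left, z up, the work surface at z = 0. Lengths are in m, angles in degrees, forces in N, time in s.
With the tool pointing down it reaches from about 0.4 to 0.825 m from the base axis. Payload 7 kg.
Tool frame: the origin (TCP) lies midway between the tips of the shut fingers; the grasp point (between the pads) lies 19 mm behind it (ctrl.hold_point_z is the distance from the TCP to the grasp point, in m); z points along the fingers, y is the line along which they close (so a half turn about z gives the same grasp; the last joint's range is limited). The gripper opens to 88 mm and grips with 3 to 60 N. Pads are 19 mm wide; open, the fingers measure 130 mm over their backs; the gripper's body (78 mm by 193 mm) begins 47 mm behind the grasp point.
Start: joints at [-49.899, 20.546, 0.682, 0, -70.136, -16.507], TCP at [0.27, -0.619, 0.227] pointing down, gripper open.
Joint ranges: [-176.03, 176.03], [-82.01, 121.73], [-58.28, 71.71], [-173.87, 95.51], [-174.79, -0.11], [-173.66, 173.66]. Speed limits (degrees/s): [136.94, 136.94, 172.46, 180, 180, 180].

## Interface

Orientations are given as [roll, pitch, yaw] about the fixed x, y, z axes, in that order (R = Rz(yaw) Ry(pitch) Rx(roll)).
In Python, from plant import ctrl gives the robot as it stands.
- The arm moves only by the tool apply_moves, never from a script. Its argument "deltas" is a list of rows, each an object with "fingers": the finger opening in mm, from 0 to 87.6; "delta_pos": the shift along the tool's x, y, z in mm, a list of three; "angular": the turn, a rotation vector about the tool's x, y, z in degrees, a list of three. A call has 1 to 10 rows; each row is the pose to reach, as a shift and turn from the pose commanded when the call began, along the tool's axes at that moment; what a row does not reach only later rows make up. A row lasts 1/10 s, in which the tool goes at most 50 mm and 8.59 degrees, less where a joint would pass 70% of its speed; a pose out of reach is approached as far as the arm can. A call with a gripper value outside its range is refused whole. The fingers move at their own pace and stop on an object; the grip force is fixed at half the most. Time passes only in rows, so rows that repeat a pose let the fingers close. It gives the time, the measured TCP pose, the force, the opening and the grip force at its end, in the units of the state.
- ctrl.get_obs(): the state, without advancing time (a new reading comes with each control period).
- ctrl.snapshot(name): name is "scene" or "side" or "wrist"; returns the picture (420x560x3 uint8, red, green, blue); there is no depth.
- ctrl.camera_params(name): a dict with "fx", "fy", "cx", "cy" (pixels), "cam_to_world" (4x4, takes a point from camera to world coordinates); the wrist camera has in their place "mount" (4x4, takes a point from camera to tool coordinates, whose origin is the TCP and whose axes are the flange's). Camera axes: x right, y up, looking along -z (the intrinsics and any distortion apply to the point x, -y, -z); pixel columns grow to the right and rows downward; lengths in m; the calibration is good to about 2 mm. A picture is of the moment at which its call begins: read the wrist's pose just before it. camera_params takes no time and is no camera call.
- ctrl.close_job(): hands the job in; it is judged then, once.
The state is a dict: "clock": time; "joint_pos": joint angles; "qvel": joint speeds; "tau": joint torques, N m; "tool_pos": TCP position; "orientation": TCP orientation; "force": force on the tool from outside, world axes, zero at the start; "moment": the same for the moment, N m; "opening": finger opening in m; "gripper_force": force on a finger pad.
Only numpy, scipy, OpenCV 4.12 (cv2) and the standard library are available. Lean on these libraries where they do the work, as an engineer would, in place of code of your own. Each camera call takes 0.05 s, during which the arm holds its last target. There are 200 camera calls.

## Working session

There is one attempt and no reset: what is moved stays moved. The work goes in short steps, Python scripts to look and compute and a tool call to move; the robot and the scene stay as the last step left them, time stands still between calls to the robot, and variables do not carry over. Pictures are saved under pics/ and viewed, at most 10 in all, crops included, and the job is handed in when it is done.

Besides the shell and the picture viewer there is one more tool, called after "Call:" as name([rows], argument=value, ...), one row to a line, values as JSON. apply_moves: Moves the arm, as the interface text tells. Its arguments: {"type":"object","properties":{"deltas":{"type":"array"}},"required":["deltas"]}

```bash
mkdir -p pics
cat > h.py <<'E'
import numpy as np, cv2
from plant import ctrl
from scipy.spatial.transform import Rotation as R
def snap(n,f):
    im=ctrl.snapshot(n); cv2.imwrite('pics/'+f,im[:,:,::-1]); return im
def toolT():
    o=ctrl.get_obs(); T=np.eye(4)
    T[:3,:3]=R.from_euler('xyz',o['orientation'],degrees=True).as_matrix(); T[:3,3]=o['tool_pos']; return T
def cam(n,T=None):
    p=ctrl.camera_params(n)
    M=np.array(p['cam_to_world']) if 'cam_to_world' in p else (toolT() if T is None else T)@np.array(p['mount'])
    return p,M
def ray(n,u,v,z,T=None):
    p,M=cam(n,T); K=np.array([[p['fx'],0,p['cx']],[0,p['fy'],p['cy']],[0,0,1.]])
    d=np.array(p.get('distortion',p.get('dist',[0,0,0,0,0])),float) if not isinstance(p.get('distortion',0),dict) else np.zeros(5)
    q=cv2.undistortPoints(np.array([[[u,v]]],float),K,d)[0,0]
    w=M[:3,:3]@np.array([q[0],-q[1],-1]); o=M[:3,3]
    return o+w*(z-o[2])/w[2]
def proj(n,P,T=None):
    p,M=cam(n,T); c=np.linalg.inv(M)@np.append(P,1); return p['cx']+p['fx']*c[0]/-c[2], p['cy']+p['fy']*-c[1]/-c[2]
E
python3 - <<'E'
from h import *
for n in('scene','side','wrist'): print(n,{k:np.round(v,3) if not isinstance(v,dict) else v for k,v in ctrl.camera_params(n).items()})
print(ctrl.get_obs())
a=snap('scene','a.png');b=snap('side','b.png');
E
```

```text
scene {'fx': np.float64(512.879), 'fy': np.float64(512.879), 'cx': np.float64(274.342), 'cy': np.float64(214.497), 'cam_to_world': array([[-0.177, -0.848,  0.5  ,  1.456],
       [ 0.984, -0.149,  0.096,  0.197],
       [-0.007,  0.509,  0.861,  1.557],
       [ 0.   ,  0.   ,  0.   ,  1.   ]])}
side {'fx': np.float64(519.793), 'fy': np.float64(519.793), 'cx': np.float64(274.304), 'cy': np.float64(206.613), 'cam_to_world': array([[-0.988,  0.104, -0.111,  0.464],
       [-0.151, -0.581,  0.799,  1.073],
       [ 0.019,  0.807,  0.59 ,  0.909],
       [ 0.   ,  0.   ,  0.   ,  1.   ]])}
wrist {'fx': np.float64(370.776), 'fy': np.float64(370.776), 'cx': np.float64(278.231), 'cy': np.float64(212.303), 'mount': array([[ 0.   ,  0.963,  0.268,  0.072],
       [ 1.   , -0.   , -0.   , -0.   ],
       [-0.   ,  0.268, -0.963, -0.158],
       [ 0.   ,  0.   ,  0.   ,  1.   ]])}
{'clock': 0.0, 'joint_pos': array([-4.98992123e+01,  2.05926390e+01,  6.32596103e-01, -2.03676457e-02,
       -7.01348158e+01, -1.65080720e+01]), 'qvel': array([-0.06215114,  0.06388915,  0.03839515,  0.01415268,  0.02744975,
        0.02112233]), 'tau': array([-1.62929398e-03, -5.82717812e+01,  2.93046552e+01,  6.99687481e+00,
        6.84214581e-03, -1.89465595e-04]), 'tool_pos': array([ 0.26994699, -0.61813123,  0.22559937]), 'orientation': array([ 1.79903611e+02, -8.59938457e-03, -1.56414214e+02]), 'force': array([-0.43631984, -0.21861306,  0.80407293]), 'moment': array([0.0482356 , 0.05166221, 0.00613871]), 'gripper_force': 0.0, 'opening': 0.08744882067653215}
```

View pics/a.png

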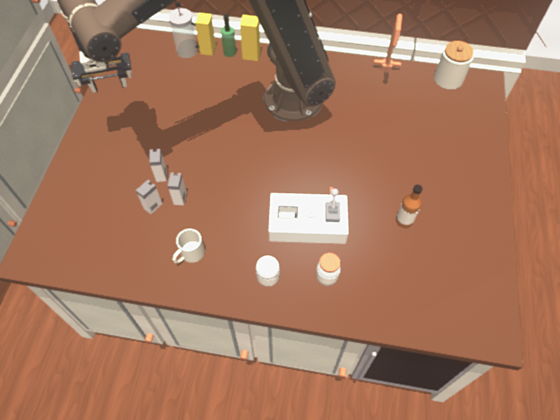

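View pics/b.png

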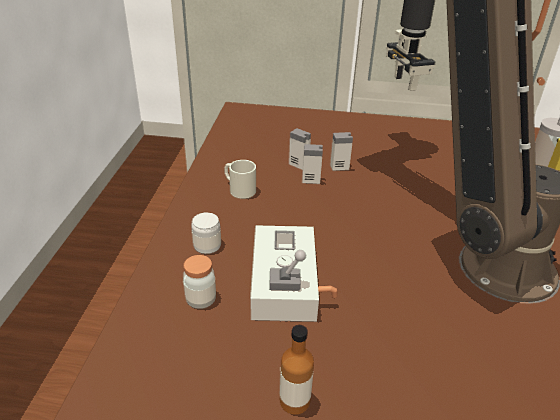

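The three lookalike cartridges are at scene (158,165), (149,197) and (177,189). The robot's left (+y) is image-right, so (177,189) should be the one meant. I'll check it in an enlarged crop.

Run:
```python
from h import *
for uv in((158,152),(148,186),(177,177)): print(uv,ray('scene',*uv,.12).round(3))
a=cv2.imread('pics/a.png');b=cv2.imread('pics/b.png')
def c(im,x,y,w=80,h=60): return cv2.resize(im[y:y+h,x:x+w],(400,300),interpolation=cv2.INTER_CUBIC)
m=np.vstack([np.hstack([c(a,130,150),c(a,268,180,)]),np.hstack([c(b,280,125),c(b,245,220,80,60)])])
cv2.imwrite('pics/c.png',m)
```

```text
(158, 152) [ 0.441 -0.411  0.12 ]
(148, 186) [ 0.585 -0.403  0.12 ]
(177, 177) [ 0.533 -0.316  0.12 ]
```

View pics/c.png

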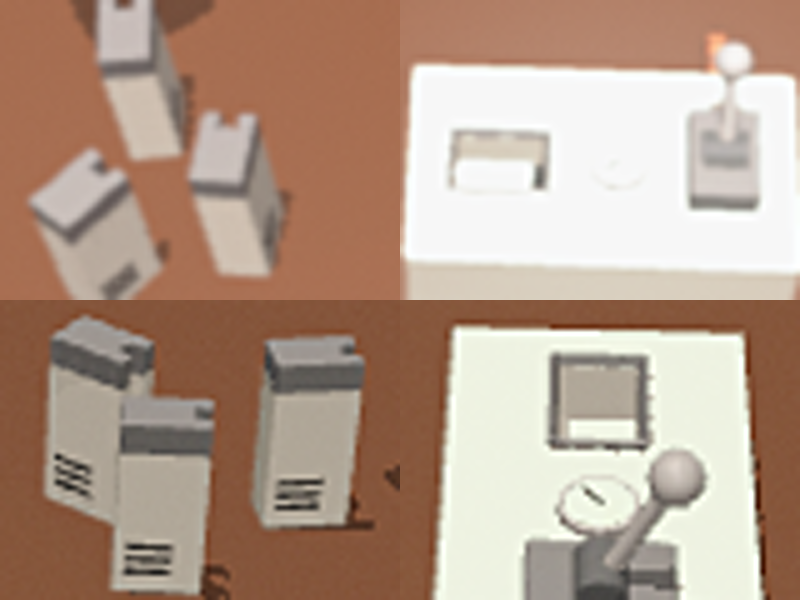

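The crop confirms (177,189): world (0.53,-0.32), the largest y of the three, with its notch facing the robot. Next I'll get the filter pose from its top corners in the scene crop: (270.4,193.2), (347.4,194.6), (347,234.4) and (269,232).

Run:
```python
from h import *
P=[ray('scene',*uv,.07) for uv in((270.4,193.2),(347.4,194.6),(347,234.4),(269,232))]
for p in P: print(p.round(3))
c=sum(P)/4; y=P[1]-P[0]+P[2]-P[3]; yaw=np.degrees(np.arctan2(-y[0],y[1])); print('c',c,'yaw',yaw)
Rz=R.from_euler('z',yaw,degrees=True); W=c+Rz.apply([0,-.07,0]); print('well',W)
# cartridge top corners (scene crop px -> full)
Q=[ray('scene',130+u/5,150+v/5,.12) for u,v in((205,112),(257,116),(247,186),(190,182))]
for q in Q: print(q.round(3))
print(sum(Q)/4)
# move: tool camera to sit above well with tool yaw -90
T=toolT(); print(T[:3,3])
yawt=-90+yaw; X=R.from_euler('xyz',[180,0,yawt],degrees=True)
tp=W+X.apply([-.04,0,0]); tp[2]=.227
print('delta tool', T[:3,:3].T@(tp-T[:3,3])*1000,'rot',(R.from_matrix(T[:3,:3]).inv()*X).as_rotvec(degrees=True))
```

```text
[0.511 0.002 0.07 ]
[0.471 0.265 0.07 ]
[0.626 0.28  0.07 ]
[0.662 0.025 0.07 ]
c [0.56750274 0.14300263 0.07      ] yaw 8.32573992056608
well [0.5776388  0.07374037 0.07      ]
[ 0.518 -0.342  0.12 ]
[ 0.515 -0.306  0.12 ]
[ 0.572 -0.297  0.12 ]
[ 0.575 -0.336  0.12 ]
[ 0.54507069 -0.32023593  0.12      ]
[ 0.26999232 -0.61817649  0.22572491]
delta tool [-5.69367543e+02  5.49566548e+02 -5.51939645e-01] rot [ 7.68174292e-02  4.77281977e-02 -7.47355189e+01]
```

Call:
apply_moves([
  {"fingers":87,"delta_pos":[-350,340,-20],"angular":[0,0,-75]},
  {"fingers":87,"delta_pos":[-350,340,-20],"angular":[0,0,-75]},
  {"fingers":87,"delta_pos":[-350,340,-20],"angular":[0,0,-75]},
  {"fingers":87,"delta_pos":[-350,340,-20],"angular":[0,0,-75]},
  {"fingers":87,"delta_pos":[-350,340,-20],"angular":[0,0,-75]},
  {"fingers":87,"delta_pos":[-350,340,-20],"angular":[0,0,-75]},
  {"fingers":87,"delta_pos":[-350,340,-20],"angular":[0,0,-75]},
  {"fingers":87,"delta_pos":[-350,340,-20],"angular":[0,0,-75]},
  {"fingers":87,"delta_pos":[-350,340,-20],"angular":[0,0,-75]},
  {"fingers":87,"delta_pos":[-350,340,-20],"angular":[0,0,-75]},
])

```text
clock: 1.1
tool_pos: [0.4552, -0.1644, 0.2467]
orientation: [-180.0, 0.0, -81.1]
force: [0.9, 0.5, -0.2]
opening: 0.0868
gripper_force: 0.0
```

Call:
apply_moves([
  {"fingers":87,"delta_pos":[-256,-159,10],"angular":[0,0,0]},
  {"fingers":87,"delta_pos":[-256,-159,10],"angular":[0,0,0]},
  {"fingers":87,"delta_pos":[-256,-159,10],"angular":[0,0,0]},
  {"fingers":87,"delta_pos":[-256,-159,10],"angular":[0,0,0]},
  {"fingers":87,"delta_pos":[-256,-159,10],"angular":[0,0,0]},
  {"fingers":87,"delta_pos":[-256,-159,10],"angular":[0,0,0]},
  {"fingers":87,"delta_pos":[-256,-159,10],"angular":[0,0,0]},
  {"fingers":87,"delta_pos":[-256,-159,10],"angular":[0,0,0]},
])

```text
clock: 1.9
tool_pos: [0.5736, 0.1112, 0.2354]
orientation: [179.9, -0.0, -81.3]
force: [-1.2, -0.1, 0.7]
opening: 0.0868
gripper_force: 0.0
```

Run:
```python
from h import *
T=toolT(); np.save('T1.npy',T); a=snap('wrist','w1.png'); print(T[:3,3],ctrl.get_obs()['joint_pos'])
cv2.imwrite('pics/w1b.png',cv2.resize(a[:,:,::-1],(800,600)))
```

```text
[0.57356172 0.11116307 0.23542158] [ 3.00481013e+01  1.17310816e+01 -1.03061591e+01 -8.55323201e-03
 -6.80570492e+01 -2.14046111e+01]
```

View pics/w1b.png

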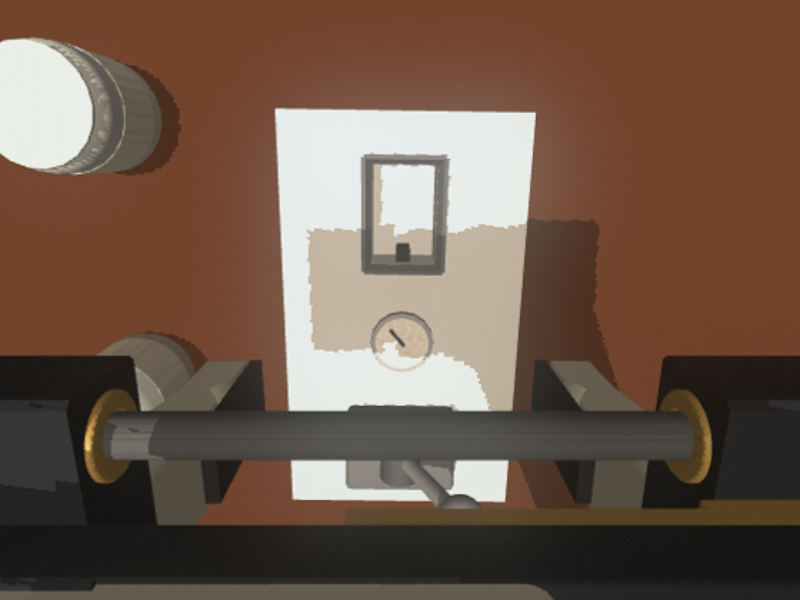

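The picture shows a dark rib nub at (403,252), in the middle of the well's +y end (the lever side). So the notch must face the filter's +y. I'll refine the well pose from the collar and the top corners.

Run:
```python
from h import *
T=np.load('T1.npy'); s=.7
r=lambda u,v,z: ray('wrist',u*s,v*s,z,T)
C=[r(*p,.076) for p in((361,155),(449,155),(445,274),(361,274))]
for c in C: print(c.round(4))
print('well',sum(C)/4)
F=[r(*p,.07) for p in((275,108),(536,112),(507,501),(292,499))]
for f in F: print(f.round(4))
c=sum(F)/4; y=F[3]-F[0]+F[2]-F[1]; x=F[0]-F[1]+F[3]-F[2]
y1=np.degrees(np.arctan2(-y[0],y[1]));y2=np.degrees(np.arctan2(x[1],x[0]));print('c',c,y1,y2,np.linalg.norm(y)/2,np.linalg.norm(x)/2)
for yy in(y1,y2):print('well from filter',c+R.from_euler('z',yy,degrees=True).apply([0,-.07,0]))
```

```text
[0.6054 0.0425 0.076 ]
[0.5551 0.0348 0.076 ]
[0.5451 0.1044 0.076 ]
[0.596  0.1121 0.076 ]
well [0.57539742 0.07346289 0.076     ]
[0.658  0.0243 0.07  ]
[0.5092 0.0036 0.07  ]
[0.4721 0.2609 0.07  ]
[0.6227 0.282  0.07  ]
c [0.56550731 0.14269488 0.07      ] 8.006607329403009 7.934020549013573 0.26003293931800725 0.15121151135829217
well from filter [0.57525743 0.07337724 0.07      ]
well from filter [0.5751696  0.07336495 0.07      ]
```

Call:
apply_moves([
  {"fingers":87,"delta_pos":[416,132,-25],"angular":[0,0,-89]},
  {"fingers":87,"delta_pos":[416,132,-25],"angular":[0,0,-89]},
  {"fingers":87,"delta_pos":[416,132,-25],"angular":[0,0,-89]},
  {"fingers":87,"delta_pos":[416,132,-25],"angular":[0,0,-89]},
  {"fingers":87,"delta_pos":[416,132,-25],"angular":[0,0,-89]},
  {"fingers":87,"delta_pos":[416,132,-25],"angular":[0,0,-89]},
  {"fingers":87,"delta_pos":[416,132,-25],"angular":[0,0,-89]},
  {"fingers":87,"delta_pos":[416,132,-25],"angular":[0,0,-89]},
  {"fingers":87,"delta_pos":[416,132,-25],"angular":[0,0,-89]},
  {"fingers":87,"delta_pos":[416,132,-25],"angular":[0,0,-89]},
])

```text
clock: 2.95
tool_pos: [0.503, -0.3251, 0.2621]
orientation: [180.0, -0.0, -1.0]
force: [0.8, 0.8, -0.4]
opening: 0.0873
gripper_force: 0.0
```

Run:
```python
from h import *
T=toolT(); np.save('T2.npy',T); o=ctrl.get_obs(); a=snap('wrist','w2.png'); print(T[:3,3],o['joint_pos'].round(1),o['orientation'],o['qvel'].round(1))
cv2.imwrite('pics/w2b.png',cv2.resize(a[:,:,::-1],(800,600)))
```

```text
[ 0.50302396 -0.32507146  0.26208851] [-14.2  12.2  -6.2   0.  -71.5 103.1] [ 1.79971829e+02 -1.83037005e-02 -1.02390832e+00] [-18.4   6.4   9.4  -0.7  -3.2 104. ]
```

View pics/w2b.png

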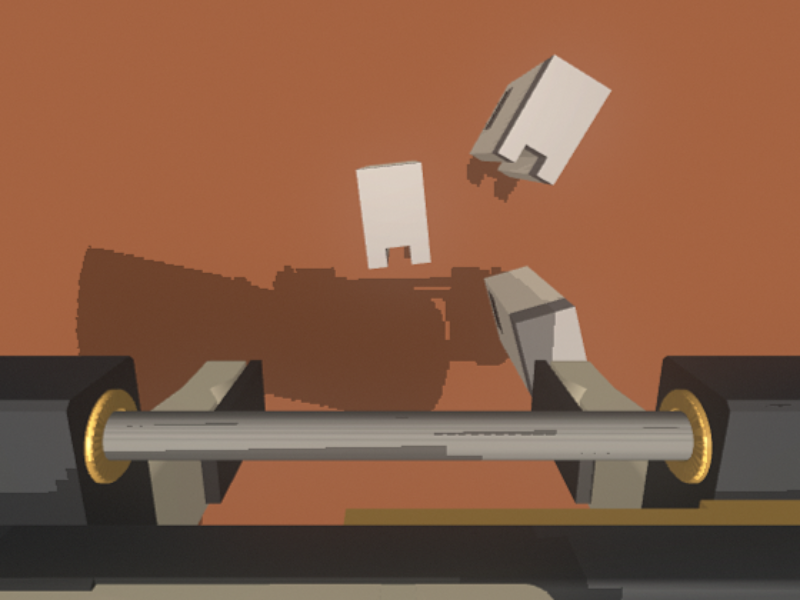

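The target cartridge's top has corners (356,171), (420,163), (431,262) and (369,269), with the notch at (398,255) facing the robot. The neighbours are clear to the right at (555,120) and (550,310).

Run:
```python
from h import *
T=np.load('T2.npy'); s=.7
r=lambda u,v,z: ray('wrist',u*s,v*s,z,T)
C=[r(*p,.12) for p in((356,171),(420,163),(431,262),(369,269))]
for c in C: print(c.round(4))
c=sum(C)/4; x=C[0]+C[1]-C[2]-C[3]; y=C[0]+C[3]-C[1]-C[2]
y1=np.degrees(np.arctan2(x[1],x[0]));y2=np.degrees(np.arctan2(-y[0],y[1]));print('cart',c,y1,y2,np.linalg.norm(x)/2,np.linalg.norm(y)/2)
print('neigh',[r(*p,.12).round(3) for p in((493,152),(556,56),(512,316))])
Tn=toolT();print(ctrl.get_obs()['orientation'])
X=R.from_euler('xyz',[180,0,(y1+y2)/2],degrees=True); 
for z in(.17,.087):
  t=c.copy();t[2]=z;print('delta',Tn[:3,:3].T@(t-Tn[:3,3])*1000,(R.from_matrix(Tn[:3,:3]).inv()*X).as_rotvec(degrees=True))
```

```text
[ 0.5679 -0.3034  0.12  ]
[ 0.5716 -0.3386  0.12  ]
[ 0.5163 -0.3446  0.12  ]
[ 0.5128 -0.3088  0.12  ]
cart [ 0.54215132 -0.32384575  0.12      ] 5.883141825081608 5.7091813700840826 0.0554689502963524 0.035714867842282644
neigh [array([ 0.577, -0.378,  0.12 ]), array([ 0.624, -0.41 ,  0.12 ]), array([ 0.483, -0.393,  0.12 ])]
[ 1.79953411e+02  1.98232269e-02 -3.48756692e-01]
delta [39.40430471 -2.6440903  91.89190255] [ 0.04548099  0.02230252 -6.14490983]
delta [ 39.4330211   -2.71157972 174.89187014] [ 0.04548099  0.02230252 -6.14490983]
```

Call:
apply_moves([
  {"fingers":64,"delta_pos":[39,1,80],"angular":[0,0,-3]},
  {"fingers":64,"delta_pos":[39,1,80],"angular":[0,0,-3]},
  {"fingers":64,"delta_pos":[39,1,80],"angular":[0,0,-3]},
  {"fingers":64,"delta_pos":[39,1,80],"angular":[0,0,-3]},
  {"fingers":64,"delta_pos":[39,1,80],"angular":[0,0,-3]},
])

```text
clock: 3.5
tool_pos: [0.5444, -0.3235, 0.1836]
orientation: [179.9, -0.1, 1.8]
force: [-0.5, 0.6, 0.0]
opening: 0.0646
gripper_force: 0.0
```

```bash
cat > d.py <<'E'
from h import *
import sys
x,y,z,w=map(float,sys.argv[1:5]); Tn=toolT(); X=R.from_euler('xyz',[180,0,w],degrees=True); o=ctrl.get_obs()
print(o['clock'],o['tool_pos'].round(4),o['orientation'].round(2),'v',abs(o['qvel']).max().round(1),'F',o['force'].round(1))
print('delta',(Tn[:3,:3].T@(np.array([x,y,z])-Tn[:3,3])*1000).round(1),(R.from_matrix(Tn[:3,:3]).inv()*X).as_rotvec(degrees=True).round(2))
E
python3 d.py .5422 -.3238 .087 5.8
```

```text
3.5 [ 0.5444 -0.3235  0.1836] [ 1.7993e+02 -1.2000e-01  1.8400e+00] v 0.7 F [-0.5  0.6  0. ]
delta [-2.4  0.2 96.5] [ 0.07 -0.12 -3.96]
```

Call:
apply_moves([
  {"fingers":64,"delta_pos":[-2,0,30],"angular":[0,0,-4]},
  {"fingers":64,"delta_pos":[-2,0,60],"angular":[0,0,-4]},
  {"fingers":64,"delta_pos":[-2,0,85],"angular":[0,0,-4]},
  {"fingers":64,"delta_pos":[-2,0,96],"angular":[0,0,-4]},
  {"fingers":64,"delta_pos":[-2,0,96],"angular":[0,0,-4]},
  {"fingers":20,"delta_pos":[-2,0,96],"angular":[0,0,-4]},
  {"fingers":20,"delta_pos":[-2,0,96],"angular":[0,0,-4]},
  {"fingers":20,"delta_pos":[-2,0,96],"angular":[0,0,-4]},
  {"fingers":20,"delta_pos":[-2,0,96],"angular":[0,0,-4]},
  {"fingers":20,"delta_pos":[-2,0,96],"angular":[0,0,-4]},
])

```text
clock: 4.5
tool_pos: [0.5428, -0.323, 0.0863]
orientation: [180.0, -0.1, 5.9]
force: [0.2, -0.1, 3.6]
opening: 0.0357
gripper_force: 29.9
```

```bash
python3 d.py .5422 -.3238 .087 5.8
```

```text
4.5 [ 0.5428 -0.323   0.0863] [ 1.7997e+02 -6.0000e-02  5.8900e+00] v 0.1 F [ 0.2 -0.1  3.6]
delta [-0.7  0.7 -0.7] [ 0.03 -0.06  0.09]
```

Call:
apply_moves([
  {"fingers":20,"delta_pos":[0,0,-30],"angular":[0,0,0]},
  {"fingers":20,"delta_pos":[0,0,-70],"angular":[0,0,0]},
  {"fingers":20,"delta_pos":[0,0,-110],"angular":[0,0,0]},
  {"fingers":20,"delta_pos":[7,-40,-120],"angular":[0,0,8]},
  {"fingers":20,"delta_pos":[14,-80,-120],"angular":[0,0,16]},
  {"fingers":20,"delta_pos":[21,-120,-120],"angular":[0,0,24]},
  {"fingers":20,"delta_pos":[28,-160,-120],"angular":[0,0,32]},
  {"fingers":20,"delta_pos":[35,-200,-120],"angular":[0,0,40]},
  {"fingers":20,"delta_pos":[42,-240,-120],"angular":[0,0,48]},
  {"fingers":20,"delta_pos":[48,-270,-120],"angular":[0,0,56]},
])

```text
clock: 5.5
tool_pos: [0.562, -0.0472, 0.2054]
orientation: [180.0, 0.0, -50.4]
force: [0.7, -1.1, -1.9]
opening: 0.0358
gripper_force: 29.9
```

```bash
python3 d.py .5753 .0734 .206 -82
```

```text
5.5 [ 0.562  -0.0472  0.2054] [ 1.7999e+02  3.0000e-02 -5.0410e+01] v 109.5 F [ 0.7 -1.1 -1.9]
delta [-84.4 -87.1  -0.6] [2.000e-02 3.000e-02 3.159e+01]
```

Call:
apply_moves([
  {"fingers":20,"delta_pos":[-25,-25,0],"angular":[0,0,8]},
  {"fingers":20,"delta_pos":[-50,-50,0],"angular":[0,0,16]},
  {"fingers":20,"delta_pos":[-70,-70,0],"angular":[0,0,24]},
  {"fingers":20,"delta_pos":[-80,-82,0],"angular":[0,0,31]},
  {"fingers":20,"delta_pos":[-84,-87,0],"angular":[0,0,31.5]},
  {"fingers":20,"delta_pos":[-84,-87,0],"angular":[0,0,31.5]},
  {"fingers":20,"delta_pos":[-84,-87,0],"angular":[0,0,31.5]},
  {"fingers":20,"delta_pos":[-84,-87,0],"angular":[0,0,31.5]},
])

```text
clock: 6.3
tool_pos: [0.5752, 0.0699, 0.2055]
orientation: [180.0, -0.0, -81.6]
force: [-0.9, -0.8, -1.7]
opening: 0.036
gripper_force: 29.9
```

```bash
python3 d.py .5753 .0734 .206 -82;python3 - <<'E'
from h import *
T=toolT(); np.save('T3.npy',T); a=snap('wrist','w3.png');b=snap('side','s3.png')
m=np.hstack([cv2.resize(a[60:360,130:430,::-1],(400,400),interpolation=2),cv2.resize(b[150:290,220:360,::-1],(400,400),interpolation=2)]);cv2.imwrite('pics/w3b.png',m)
print(proj('side',[.5753,.0734,.07]),proj('side',[.5753,.0734,.12]))
E
```

```text
6.3 [0.5752 0.0699 0.2055] [179.99  -0.   -81.59] v 0.5 F [-0.9 -0.8 -1.7]
delta [-3.4 -0.6 -0.5] [ 0.01 -0.    0.41]
(np.float64(284.01146141861), np.float64(239.92532271293737)) (np.float64(284.6255767115329), np.float64(224.27863736306074))
```

View pics/w3b.png

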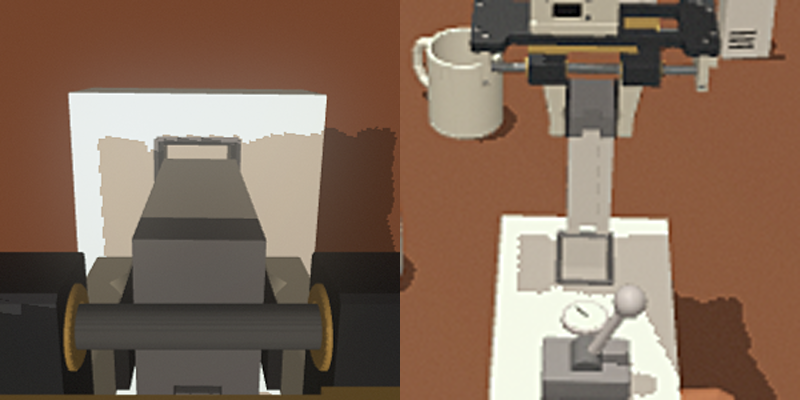

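Call:
apply_moves([
  {"fingers":20,"delta_pos":[-3,-0.6,15],"angular":[0,0,0.4]},
  {"fingers":20,"delta_pos":[-3,-0.6,30],"angular":[0,0,0.4]},
  {"fingers":20,"delta_pos":[-3,-0.6,38],"angular":[0,0,0.4]},
  {"fingers":20,"delta_pos":[-3,-0.6,38],"angular":[0,0,0.4]},
  {"fingers":20,"delta_pos":[-3,-0.6,38],"angular":[0,0,0.4]},
])

```text
clock: 6.9
tool_pos: [0.5758, 0.0737, 0.168]
orientation: [-180.0, -0.0, -82.0]
force: [0.4, 1.4, -1.3]
opening: 0.0359
gripper_force: 29.9
```

```bash
python3 d.py .5753 .0730 .155 -82
```

```text
6.9 [0.5758 0.0737 0.168 ] [-1.7998e+02 -1.0000e-02 -8.2020e+01] v 0.6 F [ 0.4  1.4 -1.3]
delta [ 0.6  0.6 13. ] [-0.02 -0.01 -0.02]
```

Call:
apply_moves([
  {"fingers":20,"delta_pos":[0.5,0.5,5],"angular":[0,0,0]},
  {"fingers":20,"delta_pos":[0.5,0.5,10],"angular":[0,0,0]},
  {"fingers":20,"delta_pos":[0.5,0.5,14],"angular":[0,0,0]},
  {"fingers":20,"delta_pos":[0.5,0.5,18],"angular":[0,0,0]},
  {"fingers":20,"delta_pos":[0.5,0.5,18],"angular":[0,0,0]},
])

```text
clock: 7.4
tool_pos: [0.5747, 0.0732, 0.1488]
orientation: [179.9, -0.0, -82.0]
force: [0.3, -0.3, -1.1]
opening: 0.0359
gripper_force: 29.9
```

No contact so far. I'll go past the rib's top at a slow pace.

Call:
apply_moves([
  {"fingers":20,"delta_pos":[0,0,2],"angular":[0,0,0]},
  {"fingers":20,"delta_pos":[0,0,4],"angular":[0,0,0]},
  {"fingers":20,"delta_pos":[0,0,6],"angular":[0,0,0]},
  {"fingers":20,"delta_pos":[0,0,8],"angular":[0,0,0]},
  {"fingers":20,"delta_pos":[0,0,8],"angular":[0,0,0]},
])

```text
clock: 7.9
tool_pos: [0.5749, 0.0733, 0.1412]
orientation: [180.0, -0.0, -82.0]
force: [-0.0, -0.3, -1.4]
opening: 0.0359
gripper_force: 29.9
```

Call:
apply_moves([
  {"fingers":20,"delta_pos":[0,0,4],"angular":[0,0,0]},
  {"fingers":20,"delta_pos":[0,0,8],"angular":[0,0,0]},
  {"fingers":20,"delta_pos":[0,0,12],"angular":[0,0,0]},
  {"fingers":20,"delta_pos":[0,0,15],"angular":[0,0,0]},
  {"fingers":20,"delta_pos":[0,0,17],"angular":[0,0,0]},
  {"fingers":20,"delta_pos":[0,0,18],"angular":[0,0,0]},
  {"fingers":20,"delta_pos":[0,0,18],"angular":[0,0,0]},
])

```text
clock: 8.6
tool_pos: [0.5751, 0.0733, 0.1234]
orientation: [180.0, -0.0, -82.0]
force: [0.3, -0.4, -1.7]
opening: 0.0357
gripper_force: 29.9
```

Call:
apply_moves([
  {"fingers":20,"delta_pos":[0,0,1],"angular":[0,0,0]},
  {"fingers":20,"delta_pos":[0,0,2],"angular":[0,0,0]},
  {"fingers":20,"delta_pos":[0,0,2],"angular":[0,0,0]},
])

```text
clock: 8.9
tool_pos: [0.5753, 0.0734, 0.1223]
orientation: [-180.0, -0.0, -82.0]
force: [-1.7, 0.7, 4.0]
opening: 0.0359
gripper_force: 29.9
```

The cartridge is on the floor at z = 0.1223, as predicted. Releasing and rising.

Call:
apply_moves([
  {"fingers":60,"delta_pos":[0,0,0],"angular":[0,0,0]},
  {"fingers":60,"delta_pos":[0,0,0],"angular":[0,0,0]},
  {"fingers":60,"delta_pos":[0,0,0],"angular":[0,0,0]},
  {"fingers":60,"delta_pos":[0,0,0],"angular":[0,0,0]},
  {"fingers":60,"delta_pos":[0,0,-20],"angular":[0,0,0]},
  {"fingers":60,"delta_pos":[0,0,-50],"angular":[0,0,0]},
  {"fingers":60,"delta_pos":[0,0,-90],"angular":[0,0,0]},
  {"fingers":60,"delta_pos":[0,0,-110],"angular":[0,0,0]},
  {"fingers":0,"delta_pos":[0,0,-110],"angular":[0,0,0]},
  {"fingers":0,"delta_pos":[0,0,-110],"angular":[0,0,0]},
])

```text
clock: 9.9
tool_pos: [0.5751, 0.0734, 0.2317]
orientation: [-180.0, 0.0, -82.0]
force: [-0.7, 0.2, -1.0]
opening: 0.049
gripper_force: 0.0
```

Run:
```python
from h import *
F=np.array([.5655,.1427,0]); Rz=R.from_euler('z',8,degrees=True)
for n,v in(('pre',[-.10,.08,.232]),('start',[-.10,.08,.142]),('end',[0.004,.08,.142])): print(n,(F+Rz.apply(v)).round(4))
T=toolT(); t=F+Rz.apply([-.10,.08,.232]); print((T[:3,:3].T@(t-T[:3,3])*1000).round(1),T[:3,3])
a=snap('wrist','w4.png');b=snap('side','s4.png')
m=np.hstack([cv2.resize(a[:,70:490,::-1],(400,400)),cv2.resize(b[150:290,220:360,::-1],(400,400),interpolation=2)]);cv2.imwrite('pics/w4b.png',m)
for t in(-.6,-.5,-.3):
  print(t,proj('side',F+Rz.apply([.07*np.sin(t),.08,.092+.07*np.cos(t)])))
```

```text
pre [0.4553 0.208  0.232 ]
start [0.4553 0.208  0.142 ]
end [0.5583 0.2225 0.142 ]
[-149.9   99.9   -0.3] [0.57506011 0.073433   0.23166144]
-0.6 (np.float64(303.3985582947119), np.float64(256.2839241694626))
-0.5 (np.float64(300.7588494199306), np.float64(254.96811552974233))
-0.3 (np.float64(294.9796686333902), np.float64(252.95980438620472))
```

View pics/w4b.png

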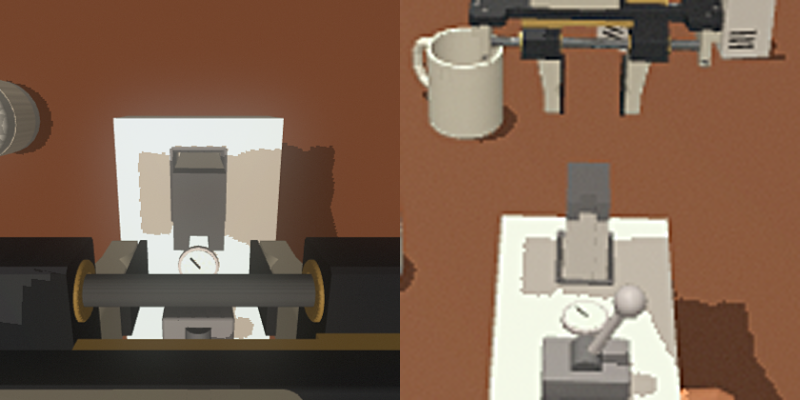

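The cartridge stands seated and released. The lever ball is at side-view (300,255), a lean of about -0.5 rad, so the lever is near 0. Moving in front of it.

Call:
apply_moves([
  {"fingers":0,"delta_pos":[-40,45,-15],"angular":[0,0,0]},
  {"fingers":0,"delta_pos":[-75,80,-15],"angular":[0,0,0]},
  {"fingers":0,"delta_pos":[-115,100,-10],"angular":[0,0,0]},
  {"fingers":0,"delta_pos":[-145,100,0],"angular":[0,0,0]},
  {"fingers":0,"delta_pos":[-150,100,10],"angular":[0,0,0]},
  {"fingers":0,"delta_pos":[-150,100,40],"angular":[0,0,0]},
  {"fingers":0,"delta_pos":[-150,100,70],"angular":[0,0,0]},
  {"fingers":0,"delta_pos":[-150,100,90],"angular":[0,0,0]},
  {"fingers":0,"delta_pos":[-150,100,90],"angular":[0,0,0]},
])

```text
clock: 10.9
tool_pos: [0.4534, 0.206, 0.1379]
orientation: [179.6, -0.2, -82.1]
force: [-0.3, -0.5, 0.4]
opening: 0.0005
gripper_force: 0.0
```

Call:
apply_moves([
  {"fingers":0,"delta_pos":[0,-15,-2],"angular":[0,0,0]},
  {"fingers":0,"delta_pos":[0,-25,-2],"angular":[0,0,0]},
  {"fingers":0,"delta_pos":[0,-35,-2],"angular":[0,0,0]},
  {"fingers":0,"delta_pos":[0,-45,-2],"angular":[0,0,0]},
  {"fingers":0,"delta_pos":[0,-55,-2],"angular":[0,0,0]},
  {"fingers":0,"delta_pos":[0,-65,-2],"angular":[0,0,0]},
  {"fingers":0,"delta_pos":[0,-75,-2],"angular":[0,0,0]},
  {"fingers":0,"delta_pos":[0,-83,-2],"angular":[0,0,0]},
  {"fingers":0,"delta_pos":[0,-88,-2],"angular":[0,0,0]},
  {"fingers":0,"delta_pos":[0,-88,-2],"angular":[0,0,0]},
])

```text
clock: 11.9
tool_pos: [0.5431, 0.2203, 0.1433]
orientation: [-180.0, -0.0, -82.0]
force: [0.3, -0.0, -0.3]
opening: 0.0005
gripper_force: 0.0
```

Call:
apply_moves([
  {"fingers":0,"delta_pos":[0,-3,0],"angular":[0,0,0]},
  {"fingers":0,"delta_pos":[0,-6,0],"angular":[0,0,0]},
  {"fingers":0,"delta_pos":[0,-9,0],"angular":[0,0,0]},
  {"fingers":0,"delta_pos":[0,-12,0],"angular":[0,0,0]},
  {"fingers":0,"delta_pos":[0,-12,0],"angular":[0,0,0]},
])

```text
clock: 12.4
tool_pos: [0.5547, 0.222, 0.1435]
orientation: [-180.0, -0.0, -82.0]
force: [-0.5, 0.3, -0.5]
opening: 0.0009
gripper_force: 0.1
```

Run:
```python
from h import *
F=np.array([.5655,.1427,0]); Rz=R.from_euler('z',8,degrees=True)
b=snap('side','s5.png');a=snap('scene','a5.png')
m=np.hstack([cv2.resize(a[180:250,260:360,::-1],(400,280),interpolation=2),cv2.resize(b[190:330,220:360,::-1],(400,400),interpolation=2)[:280]]);cv2.imwrite('pics/w5b.png',m)
for t in(.3,.4,.5,.6):
  P=F+Rz.apply([.07*np.sin(t),.08,.092+.07*np.cos(t)]);u,v=proj('side',P);U,V=proj('scene',P);print(t,'side crop',400+(u-220)*2.857,(v-190)*2.857,'scene crop',(U-260)*4,(V-180)*4)
```

```text
0.3 side crop 560.0205441868494 178.66935610520596 scene crop 299.07406108574924 98.5877181063197
0.4 side crop 551.3542695783312 180.84760145744337 scene crop 298.9689171349594 107.16049989781357
0.5 side crop 543.0532801201166 183.66219893205664 scene crop 298.7805871643825 115.87286640598563
0.6 side crop 535.2067167600419 187.07935895235457 scene crop 298.51110478568944 124.62680909706853
```

View pics/w5b.png

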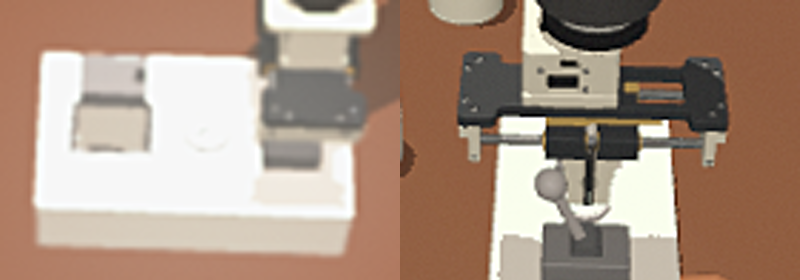

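The ball is at about +0.41 rad, at (551,184) in the crop. I'll keep pushing until it meets the stop.

Call:
apply_moves([
  {"fingers":0,"delta_pos":[0,-2,0],"angular":[0,0,0]},
  {"fingers":0,"delta_pos":[0,-4,0],"angular":[0,0,0]},
  {"fingers":0,"delta_pos":[0,-6,0],"angular":[0,0,0]},
  {"fingers":0,"delta_pos":[0,-6,0],"angular":[0,0,0]},
])

```text
clock: 12.9
tool_pos: [0.5598, 0.2226, 0.1434]
orientation: [179.9, -0.0, -82.0]
force: [-4.0, -0.3, 0.6]
opening: 0.0002
gripper_force: 1.9
```

Call:
apply_moves([
  {"fingers":0,"delta_pos":[0,-1,0],"angular":[0,0,0]},
  {"fingers":0,"delta_pos":[0,-2,0],"angular":[0,0,0]},
  {"fingers":0,"delta_pos":[0,-2,0],"angular":[0,0,0]},
])

```text
clock: 13.2
tool_pos: [0.5602, 0.2225, 0.1433]
orientation: [179.8, -0.0, -82.0]
force: [-11.7, 0.7, 4.2]
opening: -0.0001
gripper_force: 5.4
```

The force rose to 12 N with almost no motion, so the lever is at its stop. I'll back off, rise and check.

Call:
apply_moves([
  {"fingers":0,"delta_pos":[0,8,0],"angular":[0,0,0]},
  {"fingers":0,"delta_pos":[0,30,0],"angular":[0,0,0]},
  {"fingers":0,"delta_pos":[0,70,0],"angular":[0,0,0]},
  {"fingers":0,"delta_pos":[0,100,-10],"angular":[0,0,0]},
  {"fingers":0,"delta_pos":[0,100,-50],"angular":[0,0,0]},
  {"fingers":0,"delta_pos":[0,100,-100],"angular":[0,0,0]},
  {"fingers":0,"delta_pos":[0,100,-140],"angular":[0,0,0]},
  {"fingers":0,"delta_pos":[0,100,-140],"angular":[0,0,0]},
  {"fingers":0,"delta_pos":[0,100,-140],"angular":[0,0,0]},
])

```text
clock: 14.1
tool_pos: [0.4637, 0.2096, 0.2851]
orientation: [-179.8, 0.1, -82.0]
force: [-0.3, 0.5, -0.2]
opening: 0.0005
gripper_force: 0.0
```

Run:
```python
from h import *
b=snap('side','s6.png');a=snap('scene','a6.png')
m=np.hstack([cv2.resize(a[:,:,::-1],(400,300)),cv2.resize(b[190:330,220:360,::-1],(400,400),interpolation=2)[:300]]);cv2.imwrite('pics/w6b.png',m)
```

```text
(no output)
```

View pics/w6b.png

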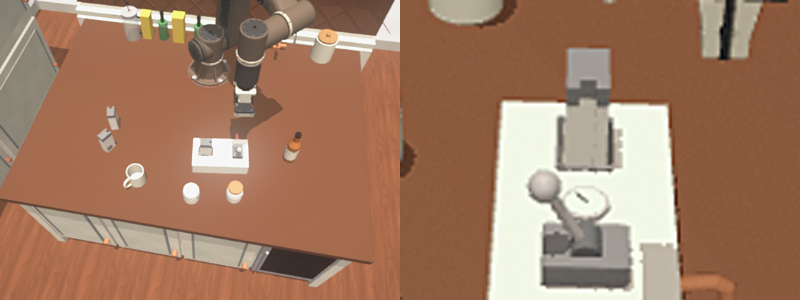

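The ball is at (543,186) in the crop, which is +0.5 rad (fully over). The cartridge is seated and everything else stands where it was.

```bash
python3 -c "
from plant import ctrl; print(ctrl.close_job())"
```

```text
the job is handed in; nothing more can be done
None
```

The cartridge is fully home with its notch on the key rib (the well's +y end), the flow lever is swung over to its far stop, and nothing else on the counter was moved; I handed the job in at about 14 s of the 61 s limit, and the hand-in returned no verdict.

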